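Load the notions caddy and hang it level

TASK

Put the round white snap tin into the empty round seat of the notions caddy that is next to the red spool. Then pick the caddy up by the top of its blue handle and hang it on the peg of the hook stand by the hole from which the loaded caddy hangs level, and let go. Both spools and the tin must stay in their seats, and the other things on the table stay where they are.

Things in the scene. Friction and masses are not known exactly. Their poses are not given: they have to be found in the camera images.
- caddy: loose plywood caddy with a blue T-shaped handle, standing upright. Origin: centre of its underside; z up, y along its length, x across (away from the robot at yaw 0). Deck 80 (x) by 324 mm (y), top at z = 20 mm, with four round seats 8 mm deep in a row along y (floors at z = 12 mm). Weighs 340 g empty; its own centre of mass is above its origin (x = 0, y = 0), about 32 mm up
- handle_top (a point): middle of the handle's top edge, caddy x = y = 0, z = 160 mm. The handle stands in the plane x = 0: a stem 10 mm thick (x) and 60 mm wide (y), and on it, from z = 104 to 160 mm, a bar 10 mm thick (x) and 114 mm long (y) with five brass-rimmed holes. Grasp the bar from above across its 10 mm; fingertips kept above z = 135 mm leave the holes free
- hole_0 (a point): centre (mid-thickness) of a round handle hole at caddy x = 0, y = -44 mm, z = 120 mm; it runs along x, is 14 mm across, and rides with its upper edge on the peg when hung
- hole_1 (a point): centre (mid-thickness) of a round handle hole at caddy x = 0, y = -22 mm, z = 120 mm; it runs along x, is 14 mm across, and rides with its upper edge on the peg when hung
- hole_2 (a point): centre (mid-thickness) of a round handle hole at caddy x = 0, y = 0 mm, z = 120 mm; it runs along x, is 14 mm across, and rides with its upper edge on the peg when hung
- hole_3 (a point): centre (mid-thickness) of a round handle hole at caddy x = 0, y = 22 mm, z = 120 mm; it runs along x, is 14 mm across, and rides with its upper edge on the peg when hung
- hole_4 (a point): centre (mid-thickness) of a round handle hole at caddy x = 0, y = 44 mm, z = 120 mm; it runs along x, is 14 mm across, and rides with its upper edge on the peg when hung
- tin_seat_a (a point): centre of the floor of the tin seat at caddy y = +122 mm, z = 12 mm; the seat is 67 mm across
- tin_seat_b (a point): centre of the floor of the tin seat at caddy y = -122 mm, z = 12 mm; the seat is 67 mm across
- spool_seat_a (a point): where the origin of the spool standing in the spool seat at caddy y = +58 mm belongs: caddy x = 10, y = 58, z = 12 mm (seat 39 mm across)
- spool_seat_b (a point): where the origin of the spool standing in the spool seat at caddy y = -58 mm belongs: caddy x = 10, y = -58, z = 12 mm (seat 39 mm across)
- snap_tin: round flat white tin with a red patch on its lid, 63 mm across, 24 mm high, about 90 g, loose; it stands on the table at the start. Origin: centre of its underside, z up
- red_spool: spool of red thread with white ends, 34 mm across, 52 mm high, 30 g, standing loose in one of the two spool seats (either one). Its origin lies on its underside, 11 mm beside the reel's axis (the axis is at its own y = +11 mm)
- green_spool: spool of green thread with white ends, 34 mm across, 52 mm high, 30 g, standing loose in the other spool seat. Its origin lies on its underside, 9 mm beside the reel's axis (the axis is at its own y = +9 mm)
- hook_stand: fixed steel stand: a dark foot 110 x 90 x 12 mm, a post 14 mm thick at its own x = +62 mm, 209 mm high, with nothing above it, and at the post's top one round steel peg, 6 mm thick, that runs towards its own -x (the robot's side) and rises slightly (0.10 rad) to a red tip. Origin: on the table, below the place on the peg where the caddy should hang
- peg_rest (a point): point on the peg's axis where the caddy should hang, 215 mm above the table, 62 mm in front of the post and 30 mm from the tip; x axis as the stand's, level, from the tip towards the post
- peg_tip (a point): free end of the peg (centre of its axis), 218 mm above the table
- chalk: blue wedge of tailor's chalk, 37 x 47 x 9 mm, loose, a bystander; origin at its underside
- yellow_peg: yellow clothes peg, 15 x 72 x 12 mm, loose, a bystander; origin at its underside
- snips: thread snips with orange-red bow, 35 x 108 x 8 mm, loose, a bystander; origin at its underside
Mind the look-alikes: they are no part of the job. What is shaped like the snap_tin but green or turquoise is not meant.

How it is judged:
On the way:
1. the tin is seated in the empty seat next to the red spool, released, while the caddy stands on the table (((distance between snap_tin and tin_seat_a below 0.006 m and distance between red_spool and spool_seat_a below 0.01 m and distance between green_spool and spool_seat_b below 0.01 m) or (distance between snap_tin and tin_seat_b below 0.006 m and distance between red_spool and spool_seat_b below 0.01 m and distance between green_spool and spool_seat_a below 0.01 m)) and angle between snap_tin's own z axis and vertical below 0.06 rad and height (world z) of caddy below 0.01 m and contact force between the fingers and snap_tin below 0.1 N), for 0.2 s.
At the end, for the whole second after the job is handed in: the caddy hangs at rest, peg through one of its handle holes, clear of the table and level within 0.10 rad (6 degrees); the tin lies in the seat next to the red spool (within 8 mm) and both spools stand in the seats where they began (within 12 mm) (((y of hole_0 in the frame of peg_rest between -0.009 and 0.009 m and z of hole_0 in the frame of peg_rest between -0.014 and 0.006 m and x of hole_0 in the frame of peg_rest between -0.026 and 0.05 m) or (y of hole_1 in the frame of peg_rest between -0.009 and 0.009 m and z of hole_1 in the frame of peg_rest between -0.014 and 0.006 m and x of hole_1 in the frame of peg_rest between -0.026 and 0.05 m) or (y of hole_2 in the frame of peg_rest between -0.009 and 0.009 m and z of hole_2 in the frame of peg_rest between -0.014 and 0.006 m and x of hole_2 in the frame of peg_rest between -0.026 and 0.05 m) or (y of hole_3 in the frame of peg_rest between -0.009 and 0.009 m and z of hole_3 in the frame of peg_rest between -0.014 and 0.006 m and x of hole_3 in the frame of peg_rest between -0.026 and 0.05 m) or (y of hole_4 in the frame of peg_rest between -0.009 and 0.009 m and z of hole_4 in the frame of peg_rest between -0.014 and 0.006 m and x of hole_4 in the frame of peg_rest between -0.026 and 0.05 m)) and angle between caddy's own z axis and vertical below 0.1 rad and height (world z) of caddy above 0.06 m and contact force between caddy and hook_stand above 2 N and ((distance between snap_tin and tin_seat_a below 0.008 m and distance between red_spool and spool_seat_a below 0.012 m and distance between green_spool and spool_seat_b below 0.012 m) or (distance between snap_tin and tin_seat_b below 0.008 m and distance between red_spool and spool_seat_b below 0.012 m and distance between green_spool and spool_seat_a below 0.012 m)) and linear speed of caddy below 0.03 m/s and angular speed of caddy below 0.2 rad/s); the robot touches nothing.
It fails at once if the chalk is moved by more than 30 mm (distance of chalk from where it was at the start of the episode above 0.03 m).
It fails at once if the yellow peg is moved by more than 30 mm (distance of yellow_peg from where it was at the start of the episode above 0.03 m).
It fails at once if the snips is moved by more than 30 mm (distance of snips from where it was at the start of the episode above 0.03 m).
It also fails if it takes over 64 s, if anything falls off the work surface, if the arm or the gripper's body presses on something with over 40 N, if the wrist force passes 120 N, or if a joint passes its speed limit or range.

ROBOT

A 6-joint arm with a two-finger parallel gripper is mounted at the origin on the work surface; the furniture and walls round the work are solid. World frame = base frame: x ahead of the robot, y to its left, z up, the work surface at z = 0. Lengths are in m, angles in rad, forces in N, time in s.
With the tool pointing down it reaches from about 0.25 to 0.775 m from the base axis. Payload 4 kg.
Tool frame: the origin (TCP) lies at the very end of the fingers, on their centre line; the grasp point (between the pads) lies 19 mm behind it (robot.hold_point_z is the distance from the TCP to the grasp point, in m); z points along the fingers, y is the line along which they close (so a half turn about z gives the same grasp; the last joint's range is limited). The gripper opens to 94 mm and grips with 3 to 60 N. Pads are 16 mm wide; open, the fingers measure 119 mm over their backs; the gripper's body (75 mm by 177 mm) begins 78 mm behind the grasp point.
Start: joints at [1.161, 0.087, 1.371, -0, 1.684, -0.103], TCP at [0.166, 0.524, 0.206] pointing down, gripper open.
Joint ranges: [-3.1, 3.1], [-0.76, 2.03], [0.27, 2.55], [-1.08, 4.22], [0.17, 2.65], [-2.57, 2.57]. Speed limits (rad/s): [2.79, 2.79, 3.14, 3.14, 3.14, 3.14].

INTERFACE

Orientations are given as [roll, pitch, yaw] about the fixed x, y, z axes, in that order (R = Rz(yaw) Ry(pitch) Rx(roll)).
In Python, from bench import robot gives the robot as it stands.
- The arm moves only by the tool carry_out, never from a script. Its argument "steps" is a list of rows, each a list of 3 entries, a list of its own where there are three numbers: the shift along the tool's x, y, z in m, then the turn about the tool's z in units of 10 degrees (1.0 is 10 degrees), then the closure, from -1 (fully open) to 1 (shut). In form: [[[tx, ty, tz], roll, jaw], ...]. A call has 1 to 10 rows; each row is the pose to reach, as a shift and turn from the pose commanded when the call began, along the tool's axes at that moment; what a row does not reach only later rows make up. A row lasts 1/8 s, in which the tool goes at most 62.5 mm and 10.7 degrees, less where a joint would pass 70% of its speed; a pose out of reach is approached as far as the arm can. A call with a gripper value outside its range is refused whole. The fingers move at their own pace and stop on an object; the grip force is fixed at half the most. Time passes only in rows, so rows that repeat a pose let the fingers close. It gives the time, the measured TCP pose, the force, the opening and the grip force at its end, in the units of the state.
- robot.get_obs(): the state, without advancing time (a new reading comes with each control period).
- robot.snapshot(name): name is "scene" or "top"; returns a dict with "image" (400x640x3 uint8, red, green, blue), "z_map" (400x640 float32, m along the optical axis (not along the pixel's ray), 0 where there is no reading), "mtx" (3x3 intrinsics, pixels), "D" ([k1, k2, p1, p2, k3] as OpenCV has them; the pictures are not rectified), "R" (3x3) and "t" (3): a world point X has camera coordinates R X + t. Camera axes: x right, y down, z forward; pixel columns grow to the right and rows downward; lengths in m; the calibration is good to about 2 mm. A picture is of the moment at which its call begins.
- robot.close_job(): hands the job in; it is judged then, once.
The state is a dict: "time": time; "joint_positions": joint angles; "qvel": joint speeds; "joint_torque": joint torques, N m; "tool_pos": TCP position; "ee_rot": TCP orientation; "wrist_force": force on the tool from outside, world axes, zero at the start; "wrist_torque": the same for the moment, N m; "width": finger opening in m; "finger_force": force on a finger pad.
Only numpy, scipy, OpenCV 4.12 (cv2) and the standard library are available. Lean on these libraries where they do the work, as an engineer would, in place of code of your own. Each camera call takes 0.05 s, during which the arm holds its last target. There are 200 camera calls.

## Working session

There is one attempt and no reset: what is moved stays moved. The work goes in short steps, Python scripts to look and compute and a tool call to move; the robot and the scene stay as the last step left them, time stands still between calls to the robot, and variables do not carry over. Pictures are saved under pics/ and viewed, at most 10 in all, crops included, and the job is handed in when it is done.

Besides the shell and the picture viewer there is one more tool, called after "Call:" by a JSON object that holds its "api" and its "payload", one argument or row to a line. carry_out: Moves the arm, as the interface text tells. Its arguments: {"type":"object","properties":{"steps":{"type":"array","items":{"type":"array"}}},"required":["steps"]}

```bash
mkdir -p pics
cat > h.py <<'E'
import numpy as np,cv2
from bench import robot
def pts(s):
    h,w=s['z_map'].shape
    u,v=np.meshgrid(np.arange(w),np.arange(h))
    n=cv2.undistortPoints(np.stack([u,v],-1).reshape(-1,1,2).astype(np.float64),s['mtx'],np.array(s['D'])).reshape(h,w,2)
    z=s['z_map'][...,None]
    c=np.concatenate([n*z,z],-1)
    P=(c-np.array(s['t']))@np.array(s['R'])
    P[s['z_map']==0]=np.nan
    return P
E
python3 - <<'E'
from h import *
for n in ['scene','top']:
    s=robot.snapshot(n); cv2.imwrite(f'pics/{n}0.png',s['image'][...,::-1]); np.savez(f'{n}0.npz',**s)
    print(n,-np.array(s['R']).T@s['t'])
o=robot.get_obs();print(o)
E
```

```text
scene [-0.65887119 -0.83873306  0.78287846]
top [0.3062097  0.0131939  1.49593032]
{'time': 0.1, 'joint_positions': array([ 1.16088513e+00,  8.79232398e-02,  1.37204117e+00, -3.84030120e-05,
        1.68356812e+00, -1.03078847e-01]), 'qvel': array([-0.0009202 ,  0.00039633, -0.00377785, -0.0009867 , -0.00018886,
        0.00099093]), 'joint_torque': array([ 2.11907281e-03, -3.41255701e+01, -3.03300691e+01,  7.20044668e-02,
        3.05128272e-02, -8.71077350e-05]), 'tool_pos': array([0.1659437 , 0.52388533, 0.20442959]), 'ee_rot': array([-3.13965914e+00, -1.61641985e-04,  2.83475586e+00]), 'wrist_force': array([-0.37740169, -0.16210861, -0.13148351]), 'wrist_torque': array([ 0.01147087, -0.01181978, -0.03213427]), 'finger_force': 0.0, 'width': 0.09398485899498983}
```

View pics/scene0.png

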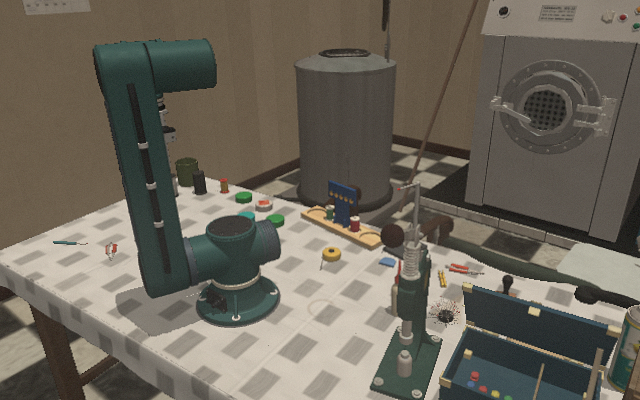

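View pics/top0.png

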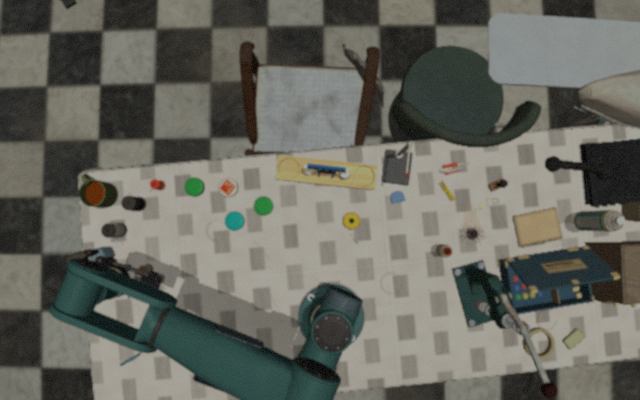

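The scene view shows the green spool at (330,212) and the red one at (354,224), so red is on the -y side. The top view shows the white tin at (229,187), the caddy at (327,171) and the stand at (397,167).

Run:
```python
from h import *
s=dict(np.load('top0.npz'));a=dict(np.load('scene0.npz'))
c1=cv2.resize(s['image'][135:215,190:430],None,fx=3.3,fy=3.3,interpolation=cv2.INTER_CUBIC)
c2=cv2.resize(a['image'][165:290,220:460],None,fx=2.4,fy=2.4,interpolation=cv2.INTER_CUBIC)
c2=cv2.resize(c2,(c1.shape[1]*3//4,300))
im=np.zeros((c1.shape[0]+300,c1.shape[1],3),np.uint8);im[:c1.shape[0]]=c1;im[c1.shape[0]:,:c2.shape[1]]=c2
cv2.imwrite('pics/c1.png',im[...,::-1])
P=pts(s);hsv=cv2.cvtColor(s['image'],cv2.COLOR_RGB2HSV)
Q=pts(a);hq=cv2.cvtColor(a['image'],cv2.COLOR_RGB2HSV)
def box(m,P,name):
    p=P[m];p=p[~np.isnan(p[:,0])]
    print(name,len(p),'med',np.median(p,0).round(4),'lo',np.percentile(p,2,axis=0).round(4),'hi',np.percentile(p,98,axis=0).round(4))
    return p
def region(s,u0,u1,v0,v1):
    m=np.zeros(s['z_map'].shape,bool);m[v0:v1,u0:u1]=1;return m
# table
box(region(s,205,220,205,215),P,'table')
rt=region(s,215,243,175,200)
box(rt&(P[...,2]>.015)&(P[...,2]<.035),P,'tin top')
d=region(s,265,385,145,200)
p=box(d&(P[...,2]>.012)&(P[...,2]<.03),P,'deck')
print(cv2.minAreaRect(p[:,:2].astype(np.float32)*1000))
blue=d&(P[...,2]>.13)
p=box(blue,P,'handle');print(cv2.minAreaRect(p[:,:2].astype(np.float32)*1000))
st=region(s,380,415,140,190)
for lo,hi in((.004,.03),(.18,.24)):
    p=box(st&(P[...,2]>lo)&(P[...,2]<hi),P,f'stand{lo}')
    print(cv2.minAreaRect(p[:,:2].astype(np.float32)*1000))
p=box(region(a,300,390,170,250)&(hq[...,0]>105)&(hq[...,0]<130)&(hq[...,1]>120),Q,'scene blue')
for n,h0,h1 in(('green',45,90),('red',172,180)):
    box(region(a,300,385,195,250)&(hq[...,0]>=h0)&(hq[...,0]<=h1)&(hq[...,1]>90),Q,n)
m=region(a,395,430,170,215)
p=Q[m&(Q[...,2]>.17)&(Q[...,0]>.2)&(Q[...,0]<.8)];print(p[np.argsort(p[:,0])][::3].round(3))
```

```text
table 150 med [ 0.3477  0.3863 -0.001 ] lo [ 0.3329  0.3629 -0.0092] hi [0.3627 0.4099 0.0059]
tin top 287 med [0.4192 0.3292 0.0233] lo [0.3904 0.3029 0.0171] hi [0.4482 0.3577 0.0295]
deck 1687 med [0.4591 0.0117 0.0186] lo [ 0.4144 -0.1463  0.0124] hi [0.515  0.1707 0.026 ]
((464.4166564941406, 17.959442138671875), (139.53343200683594, 396.23297119140625), 4.902405738830566)
handle 177 med [0.4644 0.012  0.1586] lo [ 0.455  -0.0423  0.1325] hi [0.4741 0.0676 0.164 ]
((465.5758972167969, 12.100345611572266), (112.75476837158203, 10.738433837890625), 82.81085968017578)
stand0.004 865 med [ 0.4792 -0.2151  0.0111] lo [ 0.4243 -0.2663  0.0045] hi [ 0.5391 -0.1727  0.0193]
((485.145751953125, -221.826904296875), (108.5967788696289, 147.6881866455078), 88.31749725341797)
stand0.18 95 med [ 0.4897 -0.2189  0.2151] lo [ 0.4321 -0.2289  0.1864] hi [ 0.5266 -0.2088  0.2241]
((478.5401916503906, -219.2425537109375), (11.944913864135742, 99.31999969482422), 83.6492919921875)
scene blue 25 med [0.4612 0.0087 0.1615] lo [ 0.4538 -0.0436  0.1592] hi [0.4673 0.0583 0.1637]
  return _methods._mean(a, axis=axis, dtype=dtype,
  ret = um.true_divide(
Traceback (most recent call last):
IndexError: index -1 is out of bounds for axis 0 with size 0
```

View pics/c1.png

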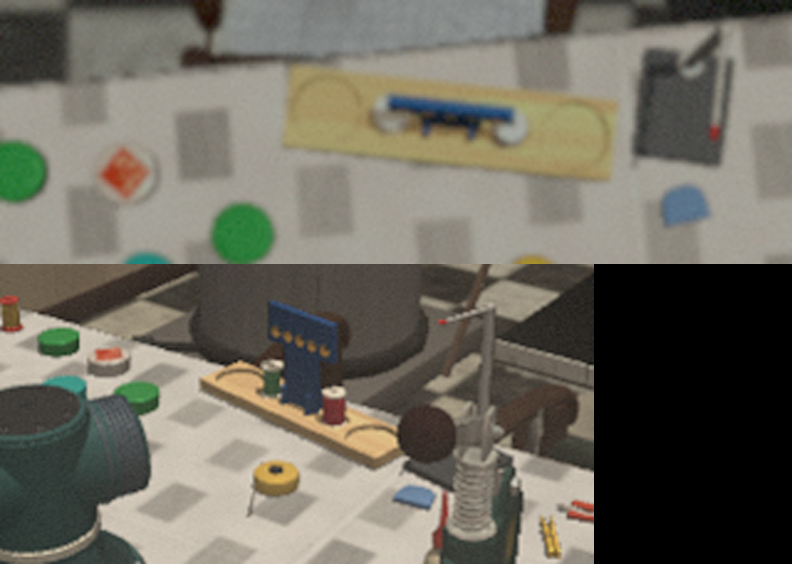

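The crop shows the caddy turned a few degrees. The peg runs about vertically in the picture, with its red tip at about (406,175) in the top view, and the empty seat beside the red spool is the right (-y) one. Next I'll fit colour masks onto known planes.

```bash
cat >> h.py <<'E'
def cast(s,uv,z):
    n=cv2.undistortPoints(np.asarray(uv,np.float64).reshape(-1,1,2),s['mtx'],np.array(s['D'])).reshape(-1,2)
    R=np.array(s['R']);d=np.c_[n,np.ones(len(n))]@R;C=-R.T@np.array(s['t'])
    return C+d*((z-C[2])/d[:,2])[:,None]
def mask(s,reg,lo,hi):
    u0,u1,v0,v1=reg;m=np.zeros(s['z_map'].shape,np.uint8)
    m[v0:v1,u0:u1]=cv2.inRange(cv2.cvtColor(s['image'],cv2.COLOR_RGB2HSV),lo,hi)[v0:v1,u0:u1];return m
def big(m):
    n,l,st,_=cv2.connectedComponentsWithStats(m);return l==1+np.argmax(st[1:,4])
def uv(m): v,u=np.nonzero(m);return np.c_[u,v].astype(float)
def line(p):
    c=p.mean(0);d=np.linalg.svd(p-c)[2][0];t=(p-c)@d;return c,d,t.min(),t.max()
E
cat > m.py <<'E'
from h import *
def caddy(s,reg,dz=0):
    b=mask(s,reg,(100,110,40),(130,255,255));P=pts(s)
    m=(b>0)&(P[...,2]>.14+dz)
    p=cast(s,uv(m),.16+dz)[:,:2];c,d,a,e=line(p);d*=np.sign(d[1])
    mid=(c+d*(a+e)/2);print('handle mid',c.round(4),mid.round(4),'len',e-a,'yaw',np.arctan2(-d[0],d[1]))
    return c,d
if __name__=='__main__':
    s=dict(np.load('top0.npz'));a=dict(np.load('scene0.npz'))
    caddy(s,(265,385,145,200));
    w=mask(s,(265,385,145,200),(15,60,60),(32,255,255));w=big(w)
    p=cast(s,uv(w),.02)[:,:2];h=cv2.convexHull((p*1000).astype(np.float32));print('deck',cv2.minAreaRect(h))
    t=mask(s,(215,243,175,200),(0,110,60),(14,255,255));t=big(t)
    print('patch',cast(s,uv(t),.024).mean(0),t.sum())
    g=np.zeros((400,640),np.uint8);g[172:203,214:244]=255
    hs=cv2.cvtColor(s['image'],cv2.COLOR_RGB2HSV);
    P=pts(s);zm=(g>0)&(P[...,2]>.014);pp=P[zm];print('tin depth',np.median(pp,0),(pp.min(0)+pp.max(0))/2,zm.sum())
    r=mask(s,(398,415,165,185),(0,100,60),(10,255,255));print('tip',cast(s,uv(r),.218).mean(0),(r>0).sum())
    rs=mask(a,(400,410,180,195),(0,80,50),(12,255,255))|mask(a,(400,410,180,195),(170,80,50),(180,255,255));print('tip scene',uv(rs).mean(0),cast(a,uv(rs),.218).mean(0),(rs>0).sum())
    z=np.zeros((400,640),bool);z[140:185,385:415]=1;z&=(P[...,2]>.195)&(P[...,2]<.235)
    q=P[z];c,d,a0,e=line(q[:,:2]);print('peg',c,d,c+d*a0,c+d*e,len(q))
    f=mask(s,(378,415,145,190),(0,0,0),(180,80,90));f=big(f);h=cv2.convexHull((cast(s,uv(f),.012)[:,:2]*1000).astype(np.float32));print('foot',cv2.minAreaRect(h),f.sum())
    for n in ('post',):
        print(cast(a,[[416,185]],.209))
    x=cv2.resize(a['image'][170:250,300:430],None,fx=6,fy=6,interpolation=cv2.INTER_CUBIC);cv2.imwrite('pics/c2.png',x[...,::-1])
E
python3 m.py
```

```text
handle mid [0.4626 0.0108] [0.4626 0.0106] len 0.10339159312798486 yaw -0.11805975877916791
deck ((464.5683898925781, 12.29168701171875), (322.0994567871094, 83.77546691894531), 82.92145538330078)
patch [0.41911404 0.3314419  0.024     ] 110
tin depth [0.41916729 0.32921878 0.02332046] [0.41946622 0.32998251 0.02381986] 287
tip [ 0.43316794 -0.21183695  0.218     ] 10
tip scene [404.6 187.8] [ 0.4516693  -0.22198036  0.218     ] 5
peg [ 0.48333806 -0.21845896] [-0.98969175  0.14321395] [ 0.52803583 -0.22492698] [ 0.42946615 -0.21066339] 89
foot ((488.1989440917969, -212.87002563476562), (84.80528259277344, 128.02601623535156), 88.92786407470703) 708
[[ 0.50631177 -0.22858842  0.209     ]]
```

View pics/c2.png

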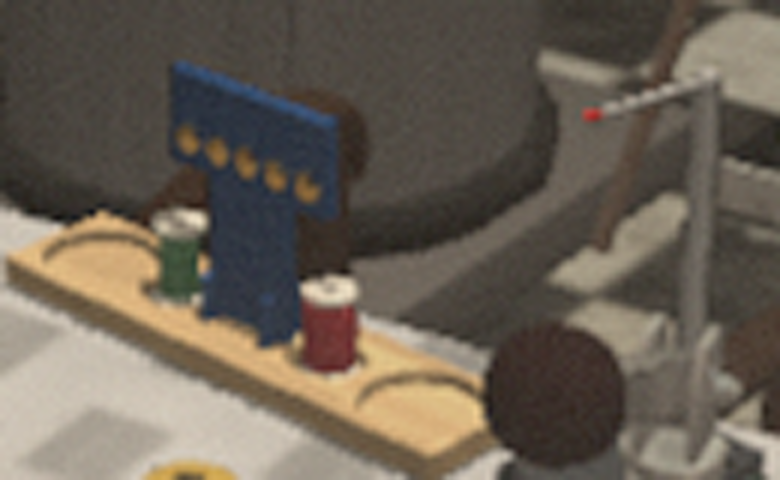

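Estimates so far:
- **Caddy:** centre about (0.464, 0.0115), yaw -0.12.
- **Tin:** (0.419, 0.330).
- **Peg:** tip about (0.433, -0.212), yaw about -0.14.

With the tin seated at y=-122, the loaded centre of mass is at y≈-22, so hole_1 is the right hole. First I go above the tin.

Call:
{"api": "carry_out", "payload": {
  "steps": [
    [[-0.06,-0.02,0.0],1,-1],
    [[-0.12,-0.04,0.02],2,-1],
    [[-0.18,-0.06,0.04],3,-1],
    [[-0.24,-0.085,0.06],4,-1],
    [[-0.3,-0.108,0.08],5,-1],
    [[-0.3,-0.108,0.086],6,-1],
    [[-0.3,-0.108,0.086],7,-1],
    [[-0.3,-0.108,0.086],7.93,-1],
    [[-0.3,-0.108,0.086],7.93,-1],
    [[-0.3,-0.108,0.086],7.93,-1]
  ]
}}

```text
time: 1.35
tool_pos: [0.4193, 0.3307, 0.1192]
ee_rot: [-3.141, 0.0, 1.453]
wrist_force: [-0.2, 0.0, -0.4]
width: 0.0938
finger_force: 0.0
```

Call:
{"api": "carry_out", "payload": {
  "steps": [
    [[0,0,0.05],0,-1],
    [[0,0,0.09],0,-1],
    [[0,0,0.108],0,-1],
    [[0,0,0.108],0,-1],
    [[0,0,0.108],0,1],
    [[0,0,0.108],0,1],
    [[0,0,0.108],0,1],
    [[0,0,0.108],0,1],
    [[0,0,0.108],0,1],
    [[0,0,0.108],0,1]
  ]
}}

```text
time: 2.6
tool_pos: [0.42, 0.3311, 0.0124]
ee_rot: [3.141, -0.001, 1.451]
wrist_force: [-0.5, 0.2, 5.6]
width: 0.0623
finger_force: 30.0
```

Call:
{"api": "carry_out", "payload": {
  "steps": [
    [[0,0,-0.03],0,1],
    [[0,0,-0.08],0,1],
    [[0,0,-0.13],0,1],
    [[-0.03,0.005,-0.18],0,1],
    [[-0.08,0.015,-0.2],0,1],
    [[-0.13,0.025,-0.2],0,1],
    [[-0.18,0.035,-0.2],0,1],
    [[-0.23,0.045,-0.2],0,1],
    [[-0.28,0.055,-0.2],0,1],
    [[-0.33,0.065,-0.2],0,1]
  ]
}}

```text
time: 3.85
tool_pos: [0.444, -0.0062, 0.2106]
ee_rot: [-3.141, -0.0, 1.451]
wrist_force: [0.4, -0.9, -0.7]
width: 0.0621
finger_force: 30.0
```

Call:
{"api": "carry_out", "payload": {
  "steps": [
    [[-0.04,0.007,0],0,1],
    [[-0.08,0.013,0],0,1],
    [[-0.1,0.016,0],0,1],
    [[-0.104,0.017,0],0,1],
    [[-0.104,0.017,0.04],0,1],
    [[-0.104,0.017,0.09],0,1],
    [[-0.104,0.017,0.13],0,1],
    [[-0.104,0.017,0.13],0,1],
    [[-0.104,0.017,0.13],0,1]
  ]
}}

```text
time: 4.97
tool_pos: [0.4499, -0.1097, 0.083]
ee_rot: [3.139, 0.0, 1.451]
wrist_force: [0.1, 0.1, -0.3]
width: 0.0625
finger_force: 30.0
```

Run:
```python
from h import *
a=robot.snapshot('scene');np.savez('scene1.npz',**a)
x=cv2.resize(a['image'][170:260,300:420],None,fx=6,fy=6,interpolation=cv2.INTER_CUBIC);cv2.imwrite('pics/c3.png',x[...,::-1])
b=robot.snapshot('top');np.savez('top1.npz',**b)
print(robot.get_obs()['tool_pos'],robot.get_obs()['width'])
s0=dict(np.load('scene0.npz'))
r=mask(s0,(392,412,180,198),(0,90,60),(12,255,255))|mask(s0,(392,412,180,198),(168,90,60),(180,255,255))
print('tip scene',uv(r).mean(0),cast(s0,uv(r),.218).mean(0),(r>0).sum())
print(mask.__name__, cast(s0,[[300+717/6,170+78/6]],.209))
```

```text
[ 0.45067874 -0.1102261   0.08399768] 0.06217705333887795
tip scene [399.375 188.625] [ 0.43782538 -0.21310434  0.218     ] 8
mask [[ 0.52524856 -0.22963582  0.209     ]]
```

View pics/c3.png

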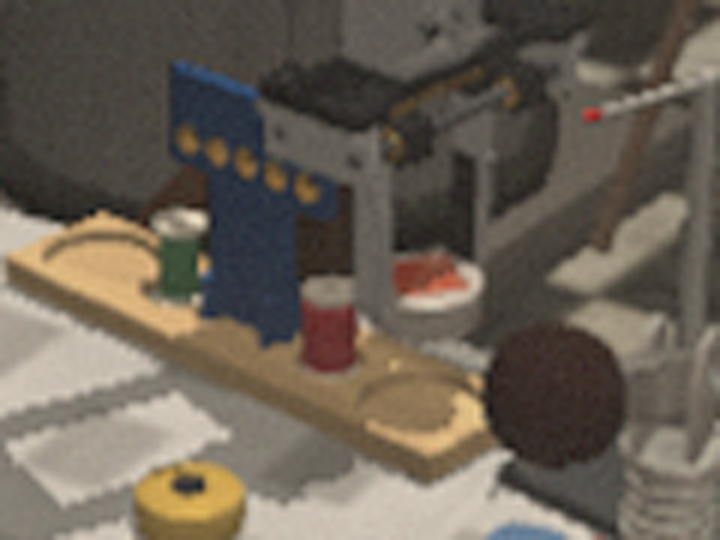

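The picture shows the tin held level above the empty seat beside the red spool. The caddy hasn't moved. Lowering gently.

Call:
{"api": "carry_out", "payload": {
  "steps": [
    [[0,-0.001,0.02],0,1],
    [[0,-0.001,0.04],0,1],
    [[0,-0.001,0.046],0,1],
    [[0,-0.001,0.05],0,1],
    [[0,-0.001,0.053],0,1],
    [[0,-0.001,0.053],0,1]
  ]
}}

```text
time: 5.82
tool_pos: [0.4496, -0.1098, 0.0299]
ee_rot: [3.138, -0.0, 1.451]
wrist_force: [1.4, 0.7, 0.7]
width: 0.0622
finger_force: 30.0
```

Call:
{"api": "carry_out", "payload": {
  "steps": [
    [[0,0,0.002],0,1],
    [[0,0,0.004],0,1],
    [[0,0,0.005],0,1],
    [[0,0,0.005],0,1]
  ]
}}

```text
time: 6.32
tool_pos: [0.4493, -0.11, 0.0244]
ee_rot: [3.138, 0.0, 1.451]
wrist_force: [4.6, 1.2, 5.6]
width: 0.0622
finger_force: 30.0
```

Call:
{"api": "carry_out", "payload": {
  "steps": [
    [[0,0,0],0,-1],
    [[0,0,0],0,-1],
    [[0,0,0],0,-1],
    [[0,0,0],0,-1],
    [[0,0,-0.04],0,-1],
    [[0,0,-0.1],0,-1],
    [[0,0,-0.16],0,-1],
    [[0,0,-0.22],0,-1],
    [[-0.06,-0.06,-0.23],0,-1],
    [[-0.06,-0.12,-0.23],0,-1]
  ]
}}

```text
time: 7.58
tool_pos: [0.3362, -0.1551, 0.254]
ee_rot: [3.141, 0.002, 1.451]
wrist_force: [-0.5, -1.0, -0.2]
width: 0.0943
finger_force: 0.0
```

Run:
```python
from h import *
from m import caddy
a=robot.snapshot('scene');b=robot.snapshot('top');np.savez('scene2.npz',**a);np.savez('top2.npz',**b)
x=cv2.resize(a['image'][165:265,300:430],None,fx=4,fy=4,interpolation=cv2.INTER_CUBIC)
y=cv2.resize(b['image'][135:215,250:430],None,fx=4,fy=4,interpolation=cv2.INTER_CUBIC)[:,:,:]
im=np.zeros((600,800,3),np.uint8);im[:320,:720]=y;im[320:600,:520]=x[:280]
cv2.imwrite('pics/c4.png',im[...,::-1])
o=robot.get_obs();print(o['tool_pos'],o['ee_rot'])
caddy(b,(265,385,145,200))
# handle top from scene camera: blue with z>.15
Q=pts(a);m=(mask(a,(320,362,175,235),(95,90,30),(130,255,255))>0)
q=Q[m&(Q[...,2]>.11)];c,d,i,j=line(q[:,:2]);d*=np.sign(d[1]);print('scene bar',c,c+d*(i+j)/2,np.arctan2(-d[0],d[1]),j-i,len(q))
```

```text
[ 0.3332075  -0.15393884  0.25387072] [3.14097025e+00 1.76420079e-03 1.44653344e+00]
handle mid [0.4622 0.0099] [0.4623 0.0106] len 0.10339754308657698 yaw -0.11973090214680895
scene bar [0.46034035 0.00855527] [0.46016487 0.00650538] -0.08539457333042037 0.114497722867799 92
```

View pics/c4.png

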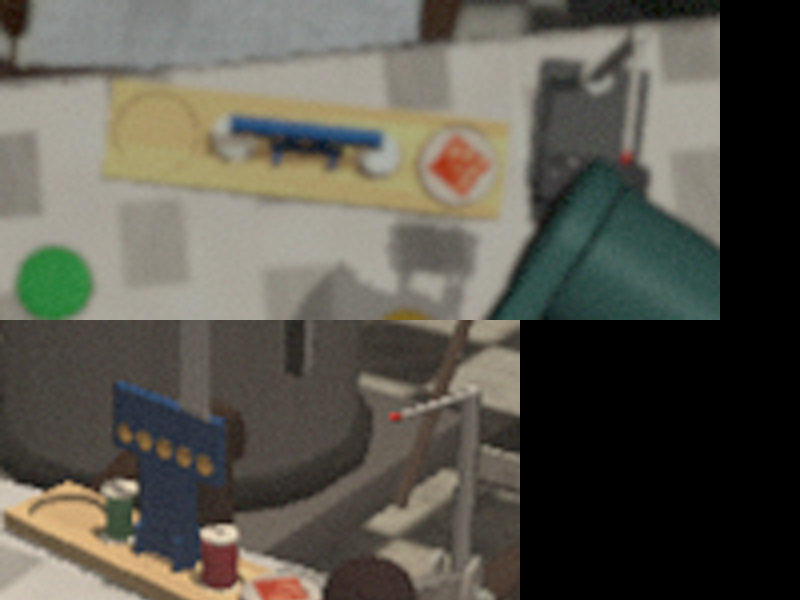

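Tin is seated: its round lid is at (458,165) in the crop, inside the right seat. Both spools are upright. Settling, then moving over the bar.

Call:
{"api": "carry_out", "payload": {
  "steps": [
    [[0,0,0],0,-1],
    [[0,0,0],0,-1]
  ]
}}

```text
time: 7.92
tool_pos: [0.3376, -0.1535, 0.2526]
ee_rot: [-3.141, -0.001, 1.452]
wrist_force: [0.3, -0.5, 0.1]
width: 0.0939
finger_force: 0.0
```

Call:
{"api": "carry_out", "payload": {
  "steps": [
    [[0.05,0.03,0],0,-1],
    [[0.1,0.06,0],0,-1],
    [[0.14,0.09,0.02],0,-1],
    [[0.1565,0.105,0.04],0,-1],
    [[0.1565,0.105,0.05],0,-1],
    [[0.1565,0.105,0.05],0,-1],
    [[0.1565,0.105,0.05],0,-1]
  ]
}}

```text
time: 8.8
tool_pos: [0.46, -0.0115, 0.2038]
ee_rot: [3.14, 0.0, 1.45]
wrist_force: [0.4, -0.4, 0.2]
width: 0.0944
finger_force: 0.0
```

Call:
{"api": "carry_out", "payload": {
  "steps": [
    [[0,0,0.04],0,-1],
    [[0,0,0.064],0,-1],
    [[0,0,0.064],0,-1],
    [[0,0,0.064],0,1],
    [[0,0,0.064],0,1],
    [[0,0,0.064],0,1],
    [[0,0,0.064],0,1],
    [[0,0,0.064],0,1],
    [[0,0,0.064],0,1],
    [[0,0,0.064],0,1]
  ]
}}

```text
time: 10.05
tool_pos: [0.4598, -0.0108, 0.1389]
ee_rot: [-3.141, -0.0, 1.451]
wrist_force: [-0.3, 0.2, -0.4]
width: 0.0273
finger_force: 0.0
```

Call:
{"api": "carry_out", "payload": {
  "steps": [
    [[0,0,0],0,1],
    [[0,0,0],0,1],
    [[0,0,0],0,1],
    [[0,0,0],0,1]
  ]
}}

```text
time: 10.55
tool_pos: [0.4599, -0.0109, 0.1389]
ee_rot: [-3.142, -0.0, 1.451]
wrist_force: [1.5, -0.4, -0.6]
width: 0.0096
finger_force: 30.0
```

Grip is good (9.6 mm). Lifting slowly.

Call:
{"api": "carry_out", "payload": {
  "steps": [
    [[0,0,-0.005],0,1],
    [[0,0,-0.015],0,1],
    [[0,0,-0.03],0,1],
    [[0,0,-0.045],0,1],
    [[0,0,-0.06],0,1],
    [[0,-0.01,-0.075],0,1],
    [[0,-0.025,-0.09],0,1],
    [[0,-0.04,-0.098],0,1],
    [[0,-0.04,-0.098],0,1],
    [[0,-0.04,-0.098],0,1]
  ]
}}

```text
time: 11.8
tool_pos: [0.4199, -0.006, 0.2365]
ee_rot: [-3.141, -0.0, 1.451]
wrist_force: [0.2, -0.2, -5.3]
width: 0.0098
finger_force: 30.0
```

Call:
{"api": "carry_out", "payload": {
  "steps": [
    [[-0.01,-0.002,0],0.05,1],
    [[-0.035,-0.003,0],0.1,1],
    [[-0.065,-0.003,0],0.17,1],
    [[-0.095,-0.003,0],0.17,1],
    [[-0.125,-0.002,0],0.17,1],
    [[-0.155,0,0],0.17,1],
    [[-0.18,0.004,0],0.17,1],
    [[-0.197,0.005,0],0.17,1],
    [[-0.202,0.005,0],0.17,1],
    [[-0.202,0.005,0],0.17,1]
  ]
}}

```text
time: 13.05
tool_pos: [0.4008, -0.207, 0.2367]
ee_rot: [-3.141, -0.001, 1.421]
wrist_force: [-0.1, 0.8, -5.2]
width: 0.0099
finger_force: 30.0
```

```bash
cat > n.py <<'E'
from h import *
import sys
k=sys.argv[1]
a=robot.snapshot('scene');b=robot.snapshot('top');np.savez(f'scene{k}.npz',**a);np.savez(f'top{k}.npz',**b)
o=robot.get_obs();print(o['time'],o['tool_pos'],o['ee_rot'],o['wrist_force'],o['width'])
def tip(s,reg):
    m=mask(s,reg,(0,110,70),(10,255,255))|mask(s,reg,(172,110,70),(180,255,255))
    print('tip',uv(m).mean(0),cast(s,uv(m),.218).mean(0),(m>0).sum())
tip(a,(392,406,182,196))
x=cv2.resize(a['image'][150:260,330:450],None,fx=5,fy=5,interpolation=cv2.INTER_CUBIC)
cv2.imwrite(f'pics/d{k}.png',x[...,::-1])
# brass holes in scene view
m=mask(a,(330,450,150,230),(10,80,70),(30,255,255))
n,l,st,c=cv2.connectedComponentsWithStats(m)
X=o['tool_pos']
for i in range(1,n):
    if 3<st[i,4]<60:
        # ray onto the bar's plane x_caddy=0 through the TCP
        psi=o['ee_rot'][2];nrm=np.array([np.sin(psi),-np.cos(psi),0])
        R=np.array(a['R']);q=cv2.undistortPoints(c[i].reshape(1,1,2),a['mtx'],np.array(a['D'])).ravel()
        C=-R.T@np.array(a['t']);d=R.T@np.r_[q,1];p=C+d*(nrm@(X-C))/(nrm@d)
        print('hole',c[i].round(1),st[i,4],p.round(4),'rel tcp',(p-X).round(4))
E
python3 n.py 3
```

```text
13.15 [ 0.40097394 -0.20650798  0.23692651] [-3.14156705e+00 -6.76813358e-04  1.42189454e+00] [-0.85912672 -0.28851258 -4.39907461] 0.01003816948466779n.py:8: RuntimeWarning: Mean of empty slice.
  print('tip',uv(m).mean(0),cast(s,uv(m),.218).mean(0),(m>0).sum())
  ret = um.true_divide(
Traceback (most recent call last):
  File "n.py", line 9, in <module>
    tip(a,(392,406,182,196))
    ~~~^^^^^^^^^^^^^^^^^^^^^
  File "n.py", line 8, in tip
    print('tip',uv(m).mean(0),cast(s,uv(m),.218).mean(0),(m>0).sum())
                              ~~~~^^^^^^^^^^^^^^
  File "h.py", line 13, in cast
    n=cv2.undistortPoints(np.asarray(uv,np.float64).reshape(-1,1,2),s['mtx'],np.array(s['D'])).reshape(-1,2)
      ~~~~~~~~~~~~~~~~~~~^^^^^^^^^^^^^^^^^^^^^^^^^^^^^^^^^^^^^^^^^^^^^^^^^^^^^^^^^^^^^^^^^^^^^
cv2.error: OpenCV(4.12.0) /io/opencv/modules/calib3d/src/undistort.dispatch.cpp:347: error: (-215:Assertion failed) CV_IS_MAT(_src) && CV_IS_MAT(_dst) && (_src->rows == 1 || _src->cols == 1) && (_dst->rows == 1 || _dst->cols == 1) && _src->cols + _src->rows - 1 == _dst->rows + _dst->cols - 1 && (CV_MAT_TYPE(_src->type) == CV_32FC2 || CV_MAT_TYPE(_src->type) == CV_64FC2) && (CV_MAT_TYPE(_dst->type) == CV_32FC2 || CV_MAT_TYPE(_dst->type) == CV_64FC2) in function 'cvUndistortPointsInternal'
```

```bash
sed -i 's/^tip(a.*$//' n.py; python3 n.py 3
python3 - <<'E'
from h import *
# peg line by two views: fit pixel lines and tips in both cameras (before)
a=dict(np.load('scene0.npz'));b=dict(np.load('top0.npz'))
def red(s,reg):
    m=mask(s,reg,(0,90,60),(12,255,255))|mask(s,reg,(168,90,60),(180,255,255));return uv(m).mean(0)
def P(s): return np.c_[s['R'],s['t']]
def tri(ua,ub):
    f=lambda s,u:cv2.undistortPoints(np.array(u,float).reshape(1,1,2),s['mtx'],np.array(s['D'])).reshape(2,1)
    X=cv2.triangulatePoints(P(a),P(b),f(a,ua),f(b,ub));return (X[:3]/X[3]).ravel()
ua,ub=red(a,(392,412,180,198)),red(b,(398,415,165,185));print(ua,ub,'tip',tri(ua,ub))
E
```

```text
13.25 [ 0.40106231 -0.20650776  0.23707385] [ 3.14124066e+00 -2.30044959e-04  1.42224559e+00] [-0.17799834  0.30685489 -5.18540078] 0.009604303891008685
hole [392.9 152.4] 11 [ 0.4007 -0.2087  0.3367] rel tcp [-0.0003 -0.0022  0.0997]
hole [417.7 159.8] 50 [ 0.3885 -0.2902  0.3375] rel tcp [-0.0125 -0.0837  0.1004]
hole [410.4 179.6] 18 [ 0.3913 -0.2714  0.2766] rel tcp [-0.0097 -0.0649  0.0396]
hole [350.8 186.7] 25 [ 0.424  -0.0534  0.1864] rel tcp [ 0.0229  0.1532 -0.0507]
hole [371. 186.] 15 [ 0.4119 -0.1342  0.2145] rel tcp [ 0.0108  0.0723 -0.0226]
hole [376.6 188.1] 17 [ 0.4087 -0.1555  0.2146] rel tcp [ 0.0076  0.051  -0.0224]
hole [382.4 190.7] 14 [ 0.4054 -0.1774  0.2136] rel tcp [ 0.0044  0.0291 -0.0234]
hole [407.5 189. ] 4 [ 0.3925 -0.2638  0.2469] rel tcp [-0.0086 -0.0573  0.0098]
hole [388.6 193.1] 15 [ 0.402  -0.2     0.2136] rel tcp [ 0.001   0.0065 -0.0235]
hole [394.5 195.3] 13 [ 0.3989 -0.221   0.2139] rel tcp [-0.0022 -0.0145 -0.0232]
hole [404.8 196. ] 5 [ 0.3936 -0.2563  0.2237] rel tcp [-0.0074 -0.0497 -0.0134]
hole [372.7 210.4] 10 [ 0.4105 -0.1432  0.1387] rel tcp [ 0.0095  0.0633 -0.0984]
hole [399.4 210. ] 5 [ 0.396  -0.2406  0.1755] rel tcp [-0.0051 -0.0341 -0.0616]
hole [405.1 224.7] 18 [ 0.3926 -0.263   0.1378] rel tcp [-0.0085 -0.0565 -0.0993]
[399.375 188.625] [406.         174.69230769] tip [ 0.43439809 -0.21311984  0.21892007]
```

View pics/d3.png

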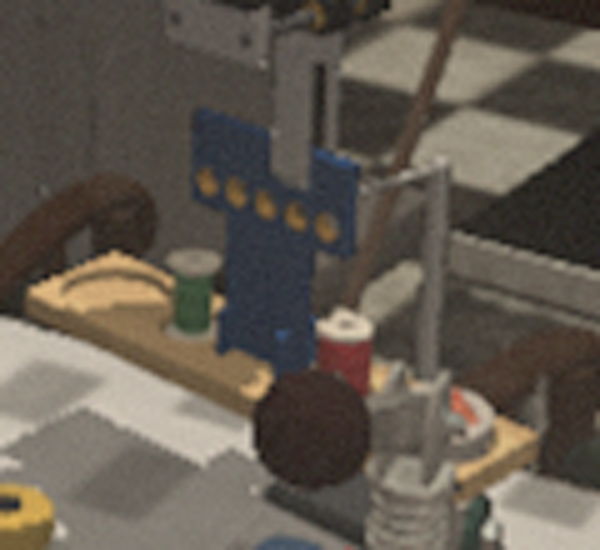

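The crop shows the caddy hanging level in the grip. Hole_1, second from the right, is at about (296,217), just under the fingertip and close to the peg's line. It needs about -2.5 mm sideways, then a slow advance while watching the force.

Call:
{"api": "carry_out", "payload": {
  "steps": [
    [[-0.0025,0.005,0],0,1],
    [[-0.0025,0.012,0],0,1],
    [[-0.0025,0.018,0],0,1],
    [[-0.0025,0.022,0],0,1],
    [[-0.0025,0.025,0],0,1],
    [[-0.0025,0.025,0],0,1]
  ]
}}

```text
time: 14.0
tool_pos: [0.4254, -0.2134, 0.2368]
ee_rot: [-3.141, -0.0, 1.421]
wrist_force: [-0.8, -0.8, -4.8]
width: 0.01
finger_force: 30.0
```

Run:
```python
from h import *
a=robot.snapshot('scene');b=robot.snapshot('top')
x=cv2.resize(a['image'][165:215,360:420],None,fx=10,fy=10,interpolation=cv2.INTER_CUBIC)[:500]
cv2.imwrite('pics/e.png',x[...,::-1]);o=robot.get_obs();print(o['tool_pos'],o['wrist_force'])
```

```text
[ 0.42516182 -0.21337424  0.23691032] [ 0.27715629  0.3939798  -5.45468882]
```

View pics/e.png

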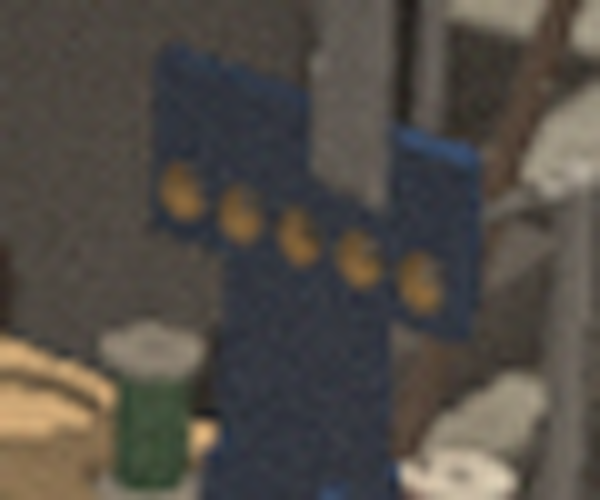

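The crop shows the peg line entering behind the bar. Hole_1 is at about (360,257) and the tip projects to about (399,241), which puts it on the peg's line within about 1 mm. I'll nudge +1 mm and advance in small steps.

Call:
{"api": "carry_out", "payload": {
  "steps": [
    [[0.001,0.003,0],0,1],
    [[0.001,0.006,0],0,1],
    [[0.001,0.009,0],0,1],
    [[0.001,0.012,0],0,1],
    [[0.001,0.012,0],0,1]
  ]
}}

```text
time: 14.72
tool_pos: [0.4375, -0.2142, 0.2368]
ee_rot: [-3.141, -0.0, 1.421]
wrist_force: [0.8, -0.4, -5.3]
width: 0.0099
finger_force: 30.0
```

Call:
{"api": "carry_out", "payload": {
  "steps": [
    [[0,0.002,0],0,1],
    [[0,0.004,0],0,1],
    [[0,0.006,0],0,1],
    [[0,0.006,0],0,1]
  ]
}}

```text
time: 15.22
tool_pos: [0.4433, -0.2151, 0.2369]
ee_rot: [-3.142, -0.0, 1.421]
wrist_force: [0.8, -0.2, -4.3]
width: 0.01
finger_force: 30.0
```

Run:
```python
from h import *
a=robot.snapshot('scene')
x=cv2.resize(a['image'][165:215,360:420],None,fx=12,fy=12,interpolation=cv2.INTER_CUBIC)
cv2.imwrite('pics/f.png',x[...,::-1])
m=mask(a,(380,415,178,205),(0,120,80),(8,255,255))|mask(a,(380,415,178,205),(174,120,80),(180,255,255))
print((m>0).sum(),uv(m).mean(0) if m.any() else 0)
```

```text
6 [398.  188.5]
```

View pics/f.png

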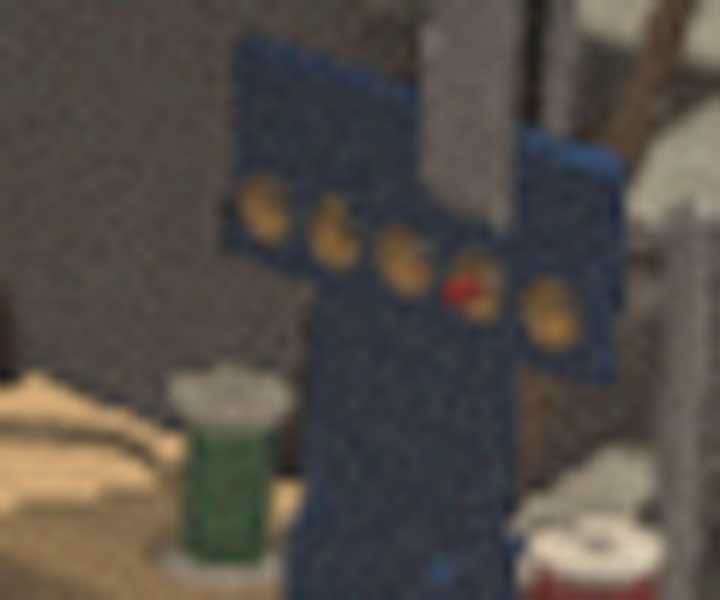

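The red tip is showing through hole_1 at (462,290) in the crop, so the peg is in the right hole. Advancing along the peg with its slope.

Call:
{"api": "carry_out", "payload": {
  "steps": [
    [[0,0.003,0.0003],0,1],
    [[0,0.006,0.0006],0,1],
    [[0,0.009,0.0009],0,1],
    [[0,0.012,0.0012],0,1],
    [[0,0.015,0.0015],0,1],
    [[0,0.018,0.0018],0,1],
    [[0,0.02,0.002],0,1],
    [[0,0.02,0.002],0,1]
  ]
}}

```text
time: 16.27
tool_pos: [0.4631, -0.2181, 0.2348]
ee_rot: [-3.141, -0.0, 1.421]
wrist_force: [-0.2, -0.8, -5.3]
width: 0.0098
finger_force: 30.0
```

Call:
{"api": "carry_out", "payload": {
  "steps": [
    [[0,0,0.001],0,1],
    [[0,0,0.002],0,1],
    [[0,0,0.003],0,1],
    [[0,0,0.003],0,1],
    [[0,0,0.003],0,1]
  ]
}}

```text
time: 16.9
tool_pos: [0.463, -0.2181, 0.2319]
ee_rot: [3.142, -0.0, 1.421]
wrist_force: [-0.2, -0.3, -4.8]
width: 0.0098
finger_force: 30.0
```

Lowering in small steps until the peg takes the weight.

Call:
{"api": "carry_out", "payload": {
  "steps": [
    [[0,0,0.0005],0,1],
    [[0,0,0.001],0,1],
    [[0,0,0.001],0,1],
    [[0,0,0.001],0,1]
  ]
}}

```text
time: 17.4
tool_pos: [0.463, -0.2181, 0.2309]
ee_rot: [3.142, -0.0, 1.421]
wrist_force: [-0.1, -0.7, -5.1]
width: 0.01
finger_force: 30.0
```

Call:
{"api": "carry_out", "payload": {
  "steps": [
    [[0,0,0.0005],0,1],
    [[0,0,0.0005],0,1],
    [[0,0,0.0005],0,1]
  ]
}}

```text
time: 17.77
tool_pos: [0.463, -0.2181, 0.2304]
ee_rot: [-3.142, -0.0, 1.421]
wrist_force: [0.7, -0.4, -4.5]
width: 0.0096
finger_force: 30.0
```

Call:
{"api": "carry_out", "payload": {
  "steps": [
    [[0,0,0.0005],0,1],
    [[0,0,0.0005],0,1],
    [[0,0,0.0005],0,1]
  ]
}}

```text
time: 18.15
tool_pos: [0.463, -0.2181, 0.2299]
ee_rot: [3.142, -0.0, 1.421]
wrist_force: [0.3, -0.5, -5.0]
width: 0.0094
finger_force: 30.0
```

Call:
{"api": "carry_out", "payload": {
  "steps": [
    [[0,0,0.0005],0,1],
    [[0,0,0.0005],0,1],
    [[0,0,0.0005],0,1]
  ]
}}

```text
time: 18.52
tool_pos: [0.463, -0.2181, 0.2297]
ee_rot: [3.141, 0.0, 1.421]
wrist_force: [-0.5, 0.3, -3.2]
width: 0.0099
finger_force: 30.0
```

Call:
{"api": "carry_out", "payload": {
  "steps": [
    [[0,0,0.0007],0,1],
    [[0,0,0.0007],0,1],
    [[0,0,0.0007],0,1]
  ]
}}

```text
time: 18.9
tool_pos: [0.4631, -0.2181, 0.2295]
ee_rot: [3.141, 0.0, 1.421]
wrist_force: [-1.6, 0.9, 1.8]
width: 0.0097
finger_force: 30.0
```

Call:
{"api": "carry_out", "payload": {
  "steps": [
    [[0,0,0],0,0.75],
    [[0,0,0],0,0.7],
    [[0,0,0],0,0.65],
    [[0,0,0],0,0.6],
    [[0,0,0],0,0.5],
    [[0,0,0],0,0.3],
    [[0,0,0],0,0.3],
    [[0,0,0],0,0.3]
  ]
}}

```text
time: 19.9
tool_pos: [0.463, -0.2181, 0.2287]
ee_rot: [3.142, -0.0, 1.421]
wrist_force: [0.6, 0.0, -0.1]
width: 0.0328
finger_force: 0.0
```

Released with no force on the fingers. Raising, then a final check.

Call:
{"api": "carry_out", "payload": {
  "steps": [
    [[0,0,-0.01],0,0.3],
    [[0,0,-0.03],0,0.3],
    [[0,0,-0.06],0,0.3],
    [[0,0,-0.1],0,0.3],
    [[0,-0.04,-0.12],0,0.3],
    [[0,-0.1,-0.12],0,0.3],
    [[0,-0.16,-0.12],0,0.3],
    [[0,-0.16,-0.12],0,0.3],
    [[0,-0.16,-0.12],0,0.3],
    [[0,-0.16,-0.12],0,0.3]
  ]
}}

```text
time: 21.15
tool_pos: [0.3057, -0.1945, 0.3484]
ee_rot: [-3.141, -0.001, 1.422]
wrist_force: [0.3, 0.2, -0.7]
width: 0.0329
finger_force: 0.0
```

Call:
{"api": "carry_out", "payload": {
  "steps": [
    [[0,0,0],0,0.3],
    [[0,0,0],0,0.3],
    [[0,0,0],0,0.3],
    [[0,0,0],0,0.3],
    [[0,0,0],0,0.3],
    [[0,0,0],0,0.3],
    [[0,0,0],0,0.3],
    [[0,0,0],0,0.3],
    [[0,0,0],0,0.3],
    [[0,0,0],0,0.3]
  ]
}}

```text
time: 22.4
tool_pos: [0.3048, -0.1942, 0.3487]
ee_rot: [3.142, -0.0, 1.421]
wrist_force: [0.5, -0.8, 0.5]
width: 0.0329
finger_force: 0.0
```

Run:
```python
from h import *
def hol(a):
    m=mask(a,(330,450,150,230),(10,80,70),(30,255,255));n,l,st,c=cv2.connectedComponentsWithStats(m)
    return [c[i].round(1).tolist() for i in range(1,n) if 6<st[i,4]<30]
a=robot.snapshot('scene');print(hol(a))
for _ in range(9): b=robot.snapshot('scene')
print(hol(b))
x=cv2.resize(b['image'][165:265,310:450],None,fx=5,fy=5,interpolation=cv2.INTER_CUBIC)
cv2.imwrite('pics/g.png',x[...,::-1]);print(robot.get_obs()['time'])
```

```text
[[413.0, 172.7], [385.9, 182.1], [391.6, 184.3], [351.7, 186.3], [397.3, 185.9], [403.6, 189.9], [409.4, 191.6], [386.6, 206.7]]
[[386.1, 182.2], [391.7, 184.1], [352.3, 186.4], [397.1, 186.0], [403.6, 189.9], [409.4, 191.6], [386.6, 206.9], [413.4, 227.2]]
22.9
```

View pics/g.png

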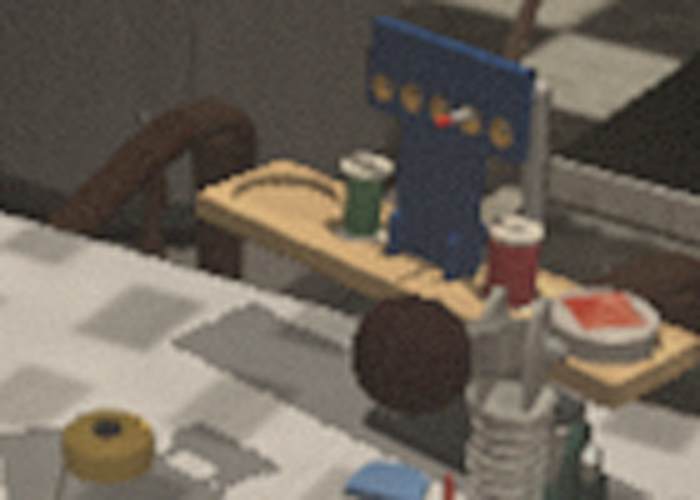

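The caddy hangs level and still from hole_1. The peg's red tip is at (443,120) in the crop, and the tin and both spools are in their seats. Handing in.

```bash
python3 -c "
from bench import robot
print(robot.close_job())"
```

```text
the job is handed in; nothing more can be done
None
```

I put the tin in the seat next to the red spool and hung the caddy on the peg by hole_1; in the last picture it hung level and still with both spools in place. I handed the job in after about 23 s of robot time, and no verdict came back.

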